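# Slide sample discs into a magazine lane and shut its gate

## Task

Load the sample magazine: with the fingertips, slide the three sample discs lying in the pen of the loading tray through its narrow gate, which lets only one pass at a time, until all three lie flat in the lane behind it. Then push the gate slide shut by its knob, so that its bar lies right across the lane mouth and keeps the discs in. The discs are brittle: they must not be pinched or picked up, only pushed gently so that they slide flat along the tray, and the other things round the tray are to stay where they are.

Things in the scene. Friction and masses are not known exactly. Their poses are not given: they have to be found in the camera images.
- loading_tray: fixed grey metal tray on the bench, 269 mm long: a wide pen, a gate and a lane. Axes: +y along the lane, away from the pen; z up. Origin: on the bench surface under the middle of the gate mouth. Its flat floor is at z = 13 mm; all its guides and rims are 4 mm high on that (tops at z = 17 mm), so fingertips held just above them can cross them and push the upper part of a disc
- pen (a point): centre of the pen, on the floor (tray x 0, y -85 mm). The pen is 180 mm wide (tray x = -90 to +90 mm), its rear rim at y = -135 mm. From y = -75 mm on, two guides at 45 degrees narrow it to the gate mouth
- gate_mouth (a point): middle of the gate mouth, on the floor, at the tray's x = 0, y = 0. The mouth is 39 mm wide (x = -19.5 to +19.5 mm) from about y = -16 mm on and continues as the lane; the gate bar, when shut, fills y = -4 to +4 mm
- lane_end (a point): middle of the lane's end stop, on the floor, at the tray's x = 0, y = 111 mm. The lane is 39 mm wide between straight rails 11 mm thick; from the shut gate bar to the stop it is 107 mm long, of which the three discs in a row fill 101 mm
- disc_a: loose off-white ceramic sample disc, 33 mm diameter, 10 mm thick, 28 g (may be 30 percent off), lying flat on the pen floor; origin: centre of its underside, its z along its axis
- disc_b: loose brown bakelite sample disc, 35 mm diameter, 10 mm thick, 22 g (may be 30 percent off), lying flat on the pen floor; origin: centre of its underside, its z along its axis
- disc_c: loose off-white ceramic sample disc like disc_a, 33 mm diameter, 10 mm thick, 28 g (may be 30 percent off), lying flat on the pen floor; origin: centre of its underside, its z along its axis
- gate (a joint): travel of the gate slide along the tray's +x, in m: 0 = fully open (bar drawn back beside the lane mouth), 0.046 = fully shut against its stop (bar right across the mouth). It stays where it is left; sliding friction about 1 N. Its steel bar's top stands 4.7 mm above the tray floor
- gate_knob (a point): half-way up the black round knob of the gate slide: 15 mm diameter, 14 mm high, its underside 7 mm and its top 21 mm above the tray floor (34 mm above the bench), on a thinner stem; this point on its axis is 14 mm above the floor. It lies on the tray's line y = 0, at tray x = -80 mm when open and -34 mm when shut
- weight_100g: bystander: brass weight, 22 mm diameter, 36 mm high, standing on the bench beside the lane; origin: centre of its underside
- grease_tin: bystander: round tin with yellow lid, 54 mm diameter, 25 mm high, on the bench beside the lane on the gate knob's side; origin: centre of its underside
- adapter_bnc_t: bystander: metal T-shaped connector, 24 x 41 x 15 mm, on the bench beside the lane; origin: centre of its underside
Things that resemble listed ones, but are neither listed nor needed, are in the scene too. Leave any green or turquoise look-alike of the disc_a alone.

How it is judged:
On the way, in this order (a step that is already met when the one before it is completed fails the run):
1. all three discs lie flat in the lane, past the gate (y of disc_a in the frame of loading_tray between 0.019 and 0.098 m and x of disc_a in the frame of loading_tray between -0.0055 and 0.0055 m and z of disc_a in the frame of loading_tray between 0.0105 and 0.0155 m and y of disc_b in the frame of loading_tray between 0.02 and 0.098 m and x of disc_b in the frame of loading_tray between -0.0055 and 0.0055 m and z of disc_b in the frame of loading_tray between 0.0105 and 0.0155 m and y of disc_c in the frame of loading_tray between 0.019 and 0.098 m and x of disc_c in the frame of loading_tray between -0.0055 and 0.0055 m and z of disc_c in the frame of loading_tray between 0.0105 and 0.0155 m), for 0.2 s.
2. the gate slide is shut behind them (value of joint gate above 0.0435 m), for 0.2 s.
At the end, for the whole second after the job is handed in: All three discs lie flat on the lane floor (origins within 2.5 mm of floor height, within 5.5 mm of the lane's centre line), wholly past the gate bar (edge no more than 1.5 mm into its line) and at rest, and the gate slide is shut to within 2.5 mm of its stop (joint above 0.0435 m) (all of step 1 and value of joint gate above 0.0435 m and linear speed of each of disc_a, disc_b, disc_c below 0.01 m/s); the robot touches nothing.
It fails at once if a disc is pinched or pressed hard by the fingers (over 18 N) (contact force between the fingers and disc_a above 18 N or contact force between the fingers and disc_b above 18 N or contact force between the fingers and disc_c above 18 N).
It fails at once if a disc is lifted more than 8 mm off the tray floor or tipped by more than 0.5 rad (z of any of disc_a, disc_b, disc_c in the frame of loading_tray above 0.021 m or angle between any of disc_a, disc_b, disc_c's own z axis and vertical above 0.5 rad).
It fails at once if a bystander is moved by more than 15 mm (distance of any of weight_100g, grease_tin, adapter_bnc_t from where it was at the start of the episode above 0.015 m).
It also fails if it takes over 61 s, if anything falls off the work surface, if the arm or the gripper's body presses on something with over 40 N, if the wrist force passes 120 N, or if a joint passes its speed limit or range.

## Robot

A 6-joint arm with a two-finger parallel gripper is mounted at the origin on a cart in front of the work surface, level with it; the furniture and walls round the work are solid. World frame = base frame: x ahead of the robot, y to its left, z up, the work surface at z = 0. Lengths are in m, angles in rad, forces in N, time in s.
With the tool pointing down it reaches from about 0.25 to 0.775 m from the base axis. Payload 4 kg.
Tool frame: the origin (TCP) lies midway between the tips of the shut fingers; the grasp point (between the pads) lies 19 mm behind it; x points along the fingers, y is the direction in which the jaws open and shut, and the axes are right-handed (so a half turn about x gives the same grasp; the last joint's range is limited). The gripper opens to 85 mm and grips with 20 to 120 N. Pads are 22 mm wide; open, the fingers measure 114 mm over their backs; the gripper's body (76 mm by 85 mm) begins 54 mm behind the grasp point. The pads swing forward as they close: fully open they stand 13 mm farther back than shut.
Start: joints at [1.234, 0.087, 1.371, -0, 1.684, -0.103], TCP at [0.127, 0.535, 0.231] pointing down, gripper open.
Joint ranges: [-3.1, 3.1], [-0.76, 2.03], [0.27, 2.55], [-1.08, 4.22], [0.17, 2.65], [-2.57, 2.57]. Speed limits (rad/s): [2.79, 2.79, 3.14, 3.14, 3.14, 3.14].

## Interface

Orientations are given as a rotation vector (axis times angle).
In Python, from plant import * gives the robot as it stands.
- The arm moves only by the tool arm_command, never from a script. Its argument "targets" is a list of rows, each a list of 2 entries, a list of its own where there are three numbers: the shift along the world's x, y, z in cm, then the turn about the world's z in degrees. In form: [[[x, y, z], yaw], ...]. A call has 1 to 5 rows; each row is the pose to reach, as a shift and turn from the pose commanded when the call began; what a row does not reach only later rows make up. A row lasts 1/8 s, in which the tool goes at most 62.5 mm and 10.7 degrees, less where a joint would pass 70% of its speed; a pose out of reach is approached as far as the arm can. A call with a gripper value outside its range is refused whole. "fingers" is the opening in per cent of the stroke, from 0 (shut) to 100 (fully open), set as the call begins (left out, the last holds). The fingers move at their own pace and stop on an object; "grip_force" is the grip in N (left out, the last holds). Time passes only in rows, so rows that repeat a pose let the fingers close. It gives the time, the measured TCP pose, the force and the opening at its end, in the units of the state.
- get_obs(): the state, without advancing time (a new reading comes with each control period).
- camera(name): name is "scene" or "top" or "wrist"; returns a dict with "color" (400x640x3 uint8, red, green, blue), "camera_matrix" (3x3 intrinsics, pixels), "k1" (the pictures are not rectified: a ray, as slopes to the right and down, at radius r is drawn at 1 + k1 r^2 times it, then the intrinsics apply), "camera_from_world" (4x4, takes a point from world to camera coordinates). Camera axes: x right, y up, looking along -z (the intrinsics and any distortion apply to the point x, -y, -z); pixel columns grow to the right and rows downward; lengths in m; the calibration is good to about 2 mm. A picture is of the moment at which its call begins. There is no depth.
- close_job(): hands the job in, once; it reports no verdict.
The state is a dict: "t": time; "joint_pos": joint angles; "qvel": joint speeds; "joint_torque": joint torques, N m; "eef_pos": TCP position; "tcp_rot": TCP orientation; "wrist_force": force on the tool from outside, world axes, zero at the start; "moment": the same for the moment, N m; "opening": opening from 0.0 (shut) to 1.0 (fully open).
Only numpy, scipy, OpenCV 4.12 (cv2) and the standard library are available. Lean on these libraries where they do the work, as an engineer would, in place of code of your own. Each camera call takes 0.05 s, during which the arm holds its last target.

## Working session

There is one attempt and no reset: what is moved stays moved. The work goes in short steps, Python scripts to look and compute and a tool call to move; the robot and the scene stay as the last step left them, time stands still between calls to the robot, and variables do not carry over. Pictures are saved under pics/ and viewed, and the job is handed in when it is done.

Besides the shell and the picture viewer there is one more tool, called after "Emit:" as name(argument=value, ...) on one line, values as JSON. arm_command: Moves the arm, as the interface text tells. Its arguments: {"type":"object","properties":{"targets":{"type":"array"},"fingers":{"type":"number"},"grip_force":{"type":"number"}},"required":["targets"]}

```bash
mkdir -p pics; ls
cat > h.py <<'E'
from plant import *
import numpy as np, cv2
def snap(n,f):
    c=camera(n); cv2.imwrite('pics/'+f,c['color'][:,:,::-1]); return c
def ray(c,uv):
    K=np.array(c['camera_matrix']);k=c['k1']
    d=np.array([(uv[0]-K[0,2])/K[0,0],(uv[1]-K[1,2])/K[1,1]])
    s=d.copy()
    for _ in range(30): s=d/(1+k*(s@s))
    T=np.array(c['camera_from_world']);R=T[:3,:3]
    return -R.T@T[:3,3], R.T@np.array([s[0],-s[1],-1])
def pt(c,uv,z):
    o,d=ray(c,uv); return o+d*(z-o[2])/d[2]
def px(c,p):
    T=np.array(c['camera_from_world']);q=T[:3,:3]@np.array(p)+T[:3,3]
    s=np.array([q[0],-q[1]])/-q[2]; s=s*(1+c['k1']*(s@s));K=np.array(c['camera_matrix'])
    return s*[K[0,0],K[1,1]]+[K[0,2],K[1,2]]
E
python3 - <<'E'
from h import *
import pickle
for n in('scene','top','wrist'):
    c=snap(n,n+'0.png'); pickle.dump(c,open(n+'0.pkl','wb'))
    print(n,np.array(c['camera_from_world']).round(3).tolist(),np.array(c['camera_matrix']).tolist(),c['k1'])
print(get_obs())
E
```

```text
pics
scene [[0.665, -0.747, 0.006, -0.346], [0.545, 0.49, 0.68, -0.386], [-0.511, -0.449, 0.733, -0.557], [0.0, 0.0, 0.0, 1.0]] [[392.2287124124308, 0.0, 316.81935037472704], [0.0, 392.2287124124308, 202.6704189602607], [0.0, 0.0, 1.0]] -0.0968271120815441
top [[-0.112, -0.994, -0.005, 0.111], [0.973, -0.111, 0.205, -0.553], [-0.204, 0.018, 0.979, -0.779], [0.0, 0.0, 0.0, 1.0]] [[487.97022450560524, 0.0, 321.02416263778196], [0.0, 487.97022450560524, 200.4681660781356], [0.0, 0.0, 1.0]] -0.1294105914728896
wrist [[0.232, 0.973, -0.003, -0.549], [-0.933, 0.222, -0.283, 0.037], [-0.274, 0.068, 0.959, -0.378], [0.0, 0.0, 0.0, 1.0]] [[340.4437774460725, 0.0, 318.79056708295906], [0.0, 340.4437774460725, 199.39330446539984], [0.0, 0.0, 1.0]] -0.0738463874560978
{'t': 0.15, 'joint_pos': array([ 1.23389850e+00,  8.78149126e-02,  1.37193752e+00,  2.68191298e-05,
        1.68361380e+00, -1.03110193e-01]), 'qvel': array([-8.73894850e-04, -3.12103733e-03, -5.05048766e-03,  3.20338872e-04,
       -2.69305856e-04,  7.19634597e-05]), 'joint_torque': array([ 1.17872783e-03, -3.52372062e+01, -3.13680196e+01, -2.21160349e-04,
        8.00123118e-03,  6.44055604e-06]), 'eef_pos': array([0.12728566, 0.53466368, 0.23037637]), 'tcp_rot': array([ 0.18219143,  1.56340556, -0.1849063 ]), 'wrist_force': array([-0.71239859, -0.29365446, -0.32808655]), 'moment': array([0.01310188, 0.04696073, 0.03532294]), 'opening': 0.9987515384581478}
```

View pics/top0.png

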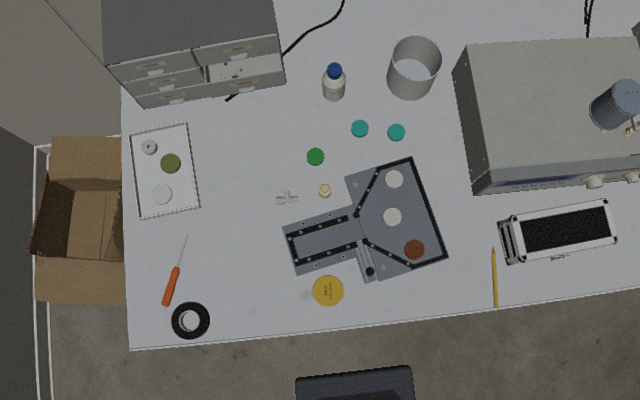

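View pics/scene0.png

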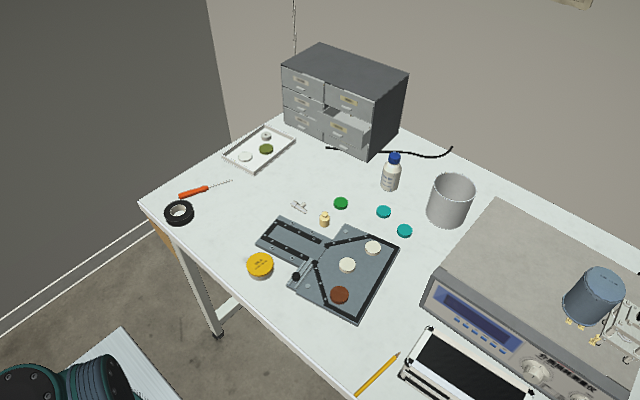

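View pics/wrist0.png

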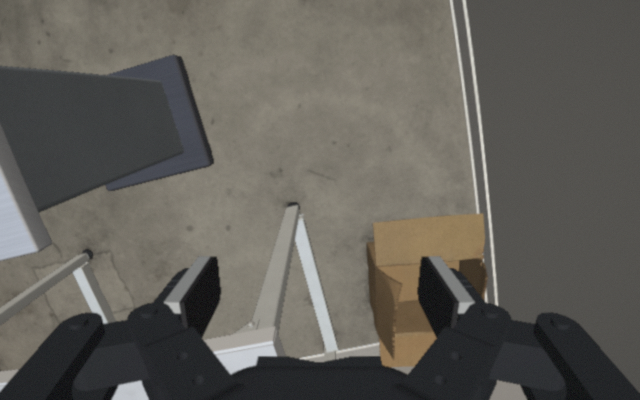

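Run:
```python
import cv2
im=cv2.imread('pics/top0.png')[145:310,265:465]
cv2.imwrite('pics/top0z.png',cv2.resize(im,None,fx=4,fy=3.6 if 0 else 3.6,interpolation=cv2.INTER_CUBIC))
im=cv2.imread('pics/scene0.png')[200:335,235:410]
cv2.imwrite('pics/scene0z.png',cv2.resize(im,None,fx=4,fy=4,interpolation=cv2.INTER_CUBIC))
```

```text
(no output)
```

View pics/top0z.png

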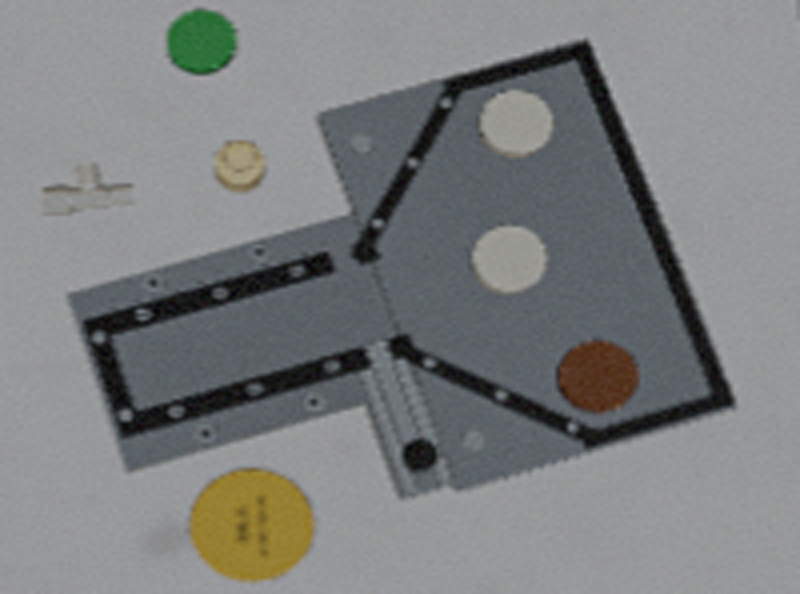

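View pics/scene0z.png

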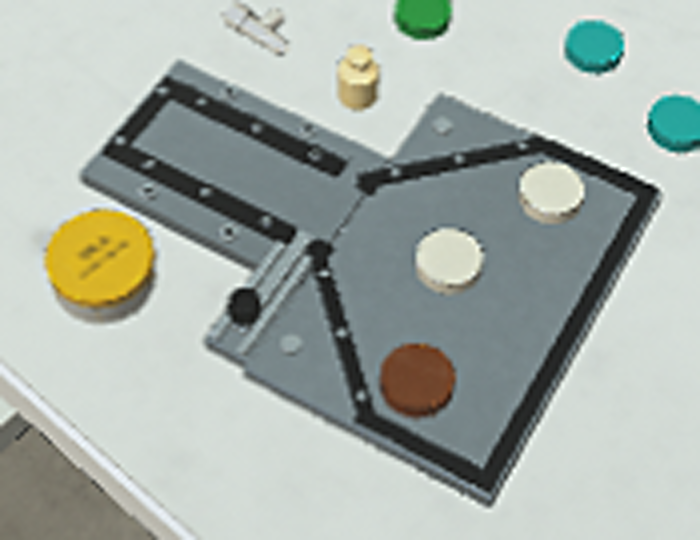

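```bash
cat > tray.py <<'E'
from h import *
import pickle
def dark(c,roi):
    im=c['color'].astype(int); m=(im.max(2)<55).astype(np.uint8)
    k=np.zeros_like(m); x0,y0,x1,y1=roi; k[y0:y1,x0:x1]=m[y0:y1,x0:x1]; return k
if __name__=='__main__':
  for n,roi in(('top',(275,150,455,290)),('scene',(250,210,405,330))):
    c=pickle.load(open(n+'0.pkl','rb')); m=dark(c,roi)
    N,L,S,C=cv2.connectedComponentsWithStats(m)
    for i in range(1,N):
        if S[i,4]<20: continue
        ys,xs=np.where(L==i)
        P=np.array([pt(c,(x,y),0.017)[:2] for x,y in zip(xs,ys)])
        r=cv2.minAreaRect((P*1000).astype(np.float32))
        print(n,i,S[i],C[i].round(1),'rect mm',[np.round(q,1) for q in r[:2]],round(r[2],2))
    for lab,f in(('disc',None),):
        im=c['color'].astype(int);R,G,B=im[...,0],im[...,1],im[...,2]
        x0,y0,x1,y1=roi
        for nm,mm in(('white',(R>150 if n=='top' else R>200)&(R-B>3)&(R-B<60)),('brown',(R>70)&(R-B>45)&(G<R*.7)),):
            k=np.zeros(mm.shape,np.uint8);k[y0:y1,x0:x1]=mm[y0:y1,x0:x1]
            N,L,S,C=cv2.connectedComponentsWithStats(k)
            for i in range(1,N):
                if S[i,4]>60: print(n,nm,C[i].round(1),S[i],pt(c,C[i],.023)[:2].round(4))
E
python3 tray.py
```

```text
top 1 [375 157  73 112 695] [420.  209.7] rect mm [array([ 531.7, -110.1]), array([194.6,  73.3])] 11.18
top 2 [367 174  11  16  58] [371.9 181.5] rect mm [array([594.7, -48.2]), array([ 6.5, 30.2])] 56.54
top 3 [358 190  11  17  63] [363.3 198.1] rect mm [array([565.5, -29. ]), array([ 6.5, 31.4])] 56.65
top 4 [353 207   7  11  47] [356.2 212.8] rect mm [array([541.9, -12.5]), array([10.7, 18.3])] 82.66
top 5 [286 215  71  51 775] [317.3 241.4] rect mm [array([498.7,  55.8]), array([ 60.3, 114.3])] 11.13
top 7 [362 238  10   9  49] [366.2 241.8] rect mm [array([487.1, -24.2]), array([18.1, 10.4])] 56.59
top 8 [373 245  17  11  70] [380.9 250. ] rect mm [array([469.2, -47.8]), array([29.9,  6.4])] 56.57
top 11 [391 254  17  12  71] [398.9 259. ] rect mm [array([448.7, -78. ]), array([32.1,  7.2])] 56.53
top 14 [366 267   8   9  57] [369.5 271.1] rect mm [array([434.9, -22.8]), array([12.3, 14. ])] 82.66
top white [394.  178.6] [386 171  17  16 187] [ 0.5939 -0.0882]
top white [324.3 190.1] [318 185  14  11  84] [0.587  0.0396]
top white [392.1 216.2] [384 208  17  18 205] [ 0.526  -0.0749]
top brown [414.1 249. ] [405 240  19  19 272] [ 0.4634 -0.1053]
scene 2 [261 220  60  41 439] [288.6 239.2] rect mm [array([498.3,  54.2]), array([ 59.8, 114.8])] 11.22
scene 4 [319 234  80  89 747] [360.9 276.7] rect mm [array([524.8, -80.1]), array([196.1, 136.3])] 11.33
scene 5 [312 260   6   8  33] [314.4 263.1] rect mm [array([486. , -24.3]), array([16.8, 10. ])] 41.93
scene 6 [314 269   8  14  49] [317.6 275.2] rect mm [array([470.1, -47.1]), array([30.7,  7.2])] 56.15
scene 7 [292 272   8   9  56] [295.8 276.2] rect mm [array([439.5, -16.3]), array([18.4, 13.6])] 43.38
scene white [372.7 246.4] [365 241  16  12 149] [ 0.594 -0.088]
scene white [346.9 263.8] [339 257  16  14 166] [ 0.5252 -0.0752]
scene brown [338.7 294.1] [330 286  19  18 242] [ 0.4622 -0.1065]
```

```bash
cat >> h.py <<'E'
from scipy.spatial.transform import Rotation as Rn
PHI=np.radians(11.2); O=np.array([.511,-.009])
Mt=np.array([[np.cos(PHI),-np.sin(PHI)],[np.sin(PHI),np.cos(PHI)]])
def w2t(p): return Mt.T@(np.array(p)[:2]-O)
def t2w(p): return O+Mt@np.array(p)
def st():
    o=get_obs(); R=Rn.from_rotvec(o['tcp_rot']).as_matrix()
    print('t',round(o['t'],2),'tcp',o['eef_pos'].round(4),'tray mm',(w2t(o['eef_pos'])*1e3).round(1),'jaw dir deg(world)',np.degrees(np.arctan2(R[1,1],R[0,1])).round(1),'down',R[:,0].round(3),'F',np.round(o['wrist_force'],1),'open',round(o['opening'],3),'j6',o['joint_pos'][5].round(2))
    return o
E
python3 - <<'E'
from h import *
import pickle
st()
c=pickle.load(open('top0.pkl','rb'));s=pickle.load(open('scene0.pkl','rb'))
print('knob',w2t(pt(c,(369.5,271.1-.5),.033))*1e3, w2t(pt(s,(295.8,275.5),.033))*1e3)
print('tin',w2t(pt(c,(328,290.8),.023))*1e3,'weight',w2t(pt(c,(324.5,189),.03))*1e3)
# inner lane corners / key points
for nm,p,z in[('O',(0,0),.013),('end',(0,.111),.013),('rear',(0,-.135),.017),('mouthL',(-.0195,-.016),.017),('mouthR',(.0195,-.016),.017),('endL',(-.0195,.111),.017),('endR',(.0195,.111),.017),('pL',(-.09,-.135),.017),('pR',(.09,-.135),.017)]:
    print(nm,px(c,[*t2w(p),z]).round(1),px(s,[*t2w(p),z]).round(1))
for nm,u,v in[('d1',(394,178.6),(372.7,246.4)),('d2',(392.1,216.2),(346.9,263.8)),('b',(414.1,249),(338.7,294.1))]:
    print(nm,(w2t(pt(c,u,.022))*1e3).round(1),(w2t(pt(s,v,.022))*1e3).round(1))
im=c['color'][:,:,::-1].copy()
for p in [(-.0195,-.016),(.0195,-.016),(-.0195,.111),(.0195,.111),(-.09,-.135),(.09,-.135),(.09,-.075),(-.09,-.075)]:
    a=px(c,[*t2w(p),.013]);cv2.circle(im,tuple(int(round(q*16)) for q in a),8,(0,0,255),-1,shift=4)
cv2.imwrite('pics/ov.png',cv2.resize(im[145:310,265:465],None,fx=4,fy=3.6,interpolation=cv2.INTER_NEAREST))
E
```

```text
t 0.15 tcp [0.1273 0.5347 0.2304] tray mm [-270.8  607.8] jaw dir deg(world) 76.6 down [-0.001 -0.002 -1.   ] F [-0.7 -0.3 -0.3] open 0.999 j6 -0.1
knob [-77.18056762   2.76517667] [-78.57449471   0.89512899]
tin [-87.94290439  81.08564224] weight [84.1945677  32.40532352]
O [356.1 229.5] [317.1 252.9]
end [296.7 248.4] [272.6 231.2]
rear [427.1 206.5] [377.2 280.6]
mouthL [368.3 236.8] [319.  261.9]
mouthR [361.3 216.2] [328.6 248.3]
endL [299.9 258.6] [267.2 236.2]
endR [293.4 237.7] [277.6 224. ]
pL [444.3 253.9] [356.2 317.6]
pR [410.2 160.7] [395.3 248.2]
d1 [ 66.1 -93.9] [ 66.7 -93.5]
d2 [  2.  -67.7] [  1.7 -67.6]
b [-65.3 -85.5] [-66.4 -85.9]
```

View pics/ov.png

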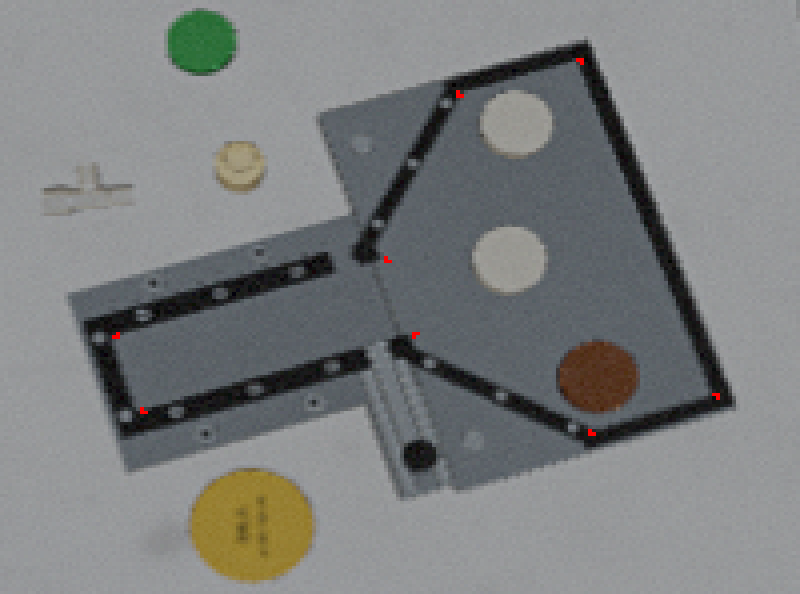

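Emit:
arm_command(targets=[[[5, -3, 0], -10], [[9, -8, 0], -20], [[12, -13, 0], -30], [[16, -18, 0], -40], [[20, -23, 0], -50]], fingers=28, grip_force=20)

```text
t: 0.78
eef_pos: [0.3262, 0.3057, 0.2311]
tcp_rot: [0.865, 1.392, -0.864]
wrist_force: [1.1, -0.2, 0.0]
opening: 0.282
```

Emit:
arm_command(targets=[[[4, -5, -1], -7], [[8, -10, -3], -15], [[12, -16, -6], -15.4], [[15, -22, -9], -15.4], [[18, -28, -12], -15.4]])

```text
t: 1.4
eef_pos: [0.4877, 0.0617, 0.1284]
tcp_rot: [1.064, 1.295, -1.064]
wrist_force: [0.3, 1.2, 0.6]
opening: 0.277
```

```bash
python3 -c "
from h import *
st()"
```

```text
t 1.4 tcp [0.4877 0.0617 0.1284] tray mm [-9.2 73.8] jaw dir deg(world) 11.2 down [ 0.  0. -1.] F [0.3 1.2 0.6] open 0.277 j6 -0.19
```

Emit:
arm_command(targets=[[[1, -5, 0], 0], [[2, -10, -2], 0], [[2.5, -13.3, -4.5], 0], [[2.5, -13.3, -5], 0], [[2.5, -13.3, -5], 0]])

```text
t: 2.02
eef_pos: [0.5116, -0.069, 0.0788]
tcp_rot: [1.064, 1.297, -1.064]
wrist_force: [-0.4, 0.9, 0.9]
opening: 0.277
```

```bash
python3 -c "
from h import *
st()
c=snap('wrist','w1.png');s=snap('scene','s1.png')
cv2.imwrite('pics/s1z.png',cv2.resize(s['color'][180:340,235:435,::-1],None,fx=4,fy=3.7,interpolation=cv2.INTER_CUBIC))"
```

```text
t 2.02 tcp [ 0.5116 -0.069   0.0788] tray mm [-11.1 -58.9] jaw dir deg(world) 11.2 down [-0.001  0.001 -1.   ] F [-0.4  0.9  0.9] open 0.277 j6 -0.44
```

View pics/w1.png

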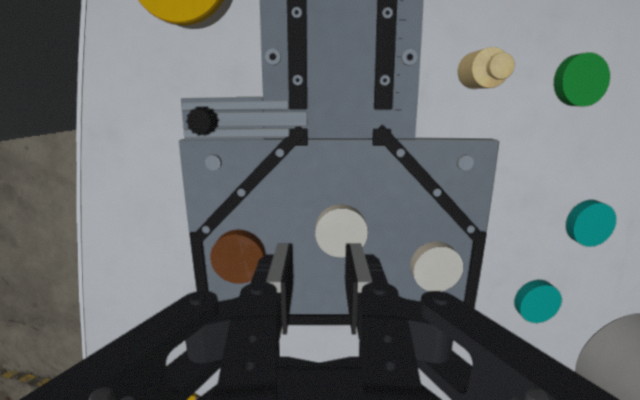

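View pics/s1z.png

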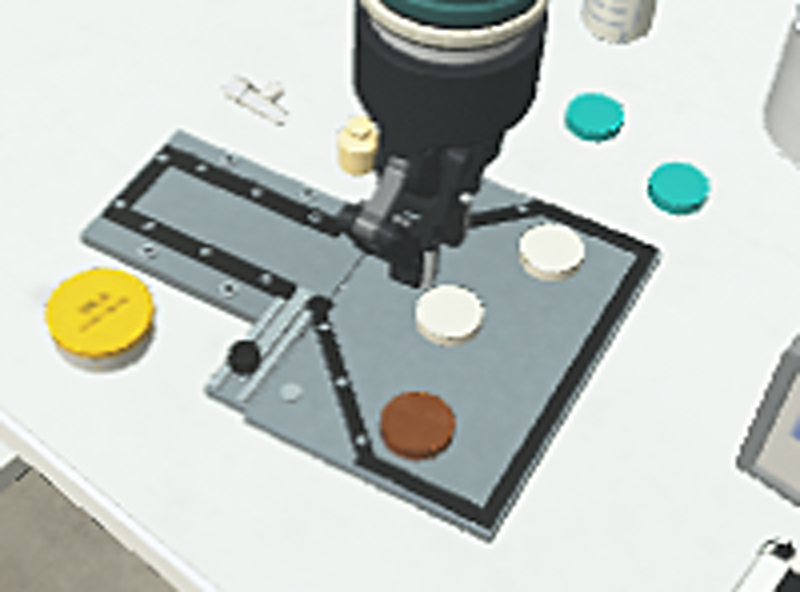

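Emit:
arm_command(targets=[[[0, 0, 0], 0], [[0, 0, 0], 0]])

```text
t: 2.38
eef_pos: [0.5124, -0.0689, 0.0801]
tcp_rot: [1.063, 1.295, -1.062]
wrist_force: [-0.4, 0.2, -0.9]
opening: 0.282
```

```bash
python3 -c "
from h import *
o=st();print(o['joint_pos'],o['qvel'])"
```

```text
t 2.38 tcp [ 0.5124 -0.0689  0.0801] tray mm [-10.2 -59. ] jaw dir deg(world) 11.3 down [ 0.001 -0.    -1.   ] F [-0.4  0.2 -0.9] open 0.282 j6 -0.44
[-2.43390176e-01  9.43347490e-02  1.66957609e+00  8.24825054e-05
  1.37625006e+00 -4.40274034e-01] [-0.00628816  0.00454774  0.0011827  -0.00195619 -0.00076072 -0.00119934]
```

Emit:
arm_command(targets=[[[1, -2, 0], 0], [[2, -4, -1], 0], [[2, -4, -3], 0], [[2, -4, -5], 0], [[2, -4, -5.5], 0]])

```text
t: 3.0
eef_pos: [0.5314, -0.1102, 0.0228]
tcp_rot: [1.064, 1.298, -1.066]
wrist_force: [0.3, -0.4, 0.5]
opening: 0.28
```

Emit:
arm_command(targets=[[[0, 0, 0], 0]])

```text
t: 3.12
eef_pos: [0.5323, -0.1101, 0.0243]
tcp_rot: [1.064, 1.295, -1.064]
wrist_force: [0.5, 0.2, 0.9]
opening: 0.284
```

```bash
python3 -c "
from h import *
st()
c=snap('wrist','w2.png');s=snap('scene','s2.png')
cv2.imwrite('pics/s2z.png',cv2.resize(s['color'][200:330,300:430,::-1],None,fx=4.5,fy=4.5,interpolation=cv2.INTER_CUBIC))"
```

```text
t 3.12 tcp [ 0.5323 -0.1101  0.0243] tray mm [   1.3 -103.3] jaw dir deg(world) 11.2 down [-0. -0. -1.] F [0.5 0.2 0.9] open 0.284 j6 -0.5
```

View pics/w2.png

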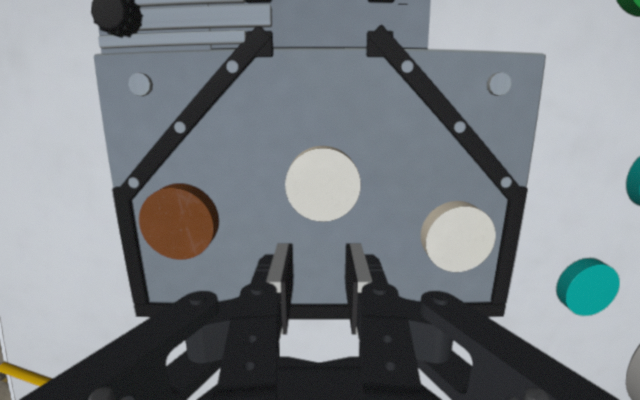

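View pics/s2z.png

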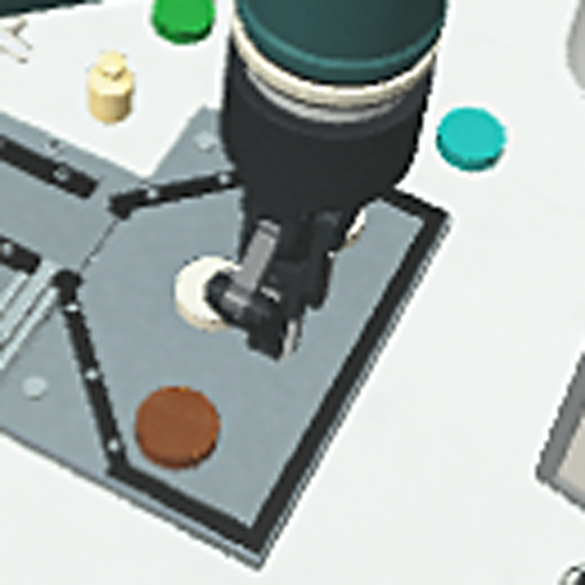

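Emit:
arm_command(targets=[[[0, 0, -0.3], 0], [[0, 0, -0.5], 0], [[0, 0, -0.6], 0]])

```text
t: 3.6
eef_pos: [0.532, -0.1095, 0.0182]
tcp_rot: [1.064, 1.295, -1.064]
wrist_force: [-0.1, 0.8, 0.6]
opening: 0.283
```

Emit:
arm_command(targets=[[[0, 0, -0.1], 0], [[0, 0, -0.2], 0]])

```text
t: 3.85
eef_pos: [0.5321, -0.1096, 0.0163]
tcp_rot: [1.064, 1.295, -1.064]
wrist_force: [-0.5, -0.5, -0.2]
opening: 0.279
```

Emit:
arm_command(targets=[[[0, 0, -0.1], 0], [[0, 0, -0.2], 0]])

```text
t: 4.1
eef_pos: [0.5321, -0.1096, 0.0143]
tcp_rot: [1.064, 1.295, -1.064]
wrist_force: [0.8, -0.4, 0.3]
opening: 0.279
```

Emit:
arm_command(targets=[[[0, 0, -0.1], 0]])

```text
t: 4.22
eef_pos: [0.5321, -0.1096, 0.0132]
tcp_rot: [1.064, 1.295, -1.064]
wrist_force: [-0.1, 0.8, -0.1]
opening: 0.277
```

Emit:
arm_command(targets=[[[0, 0, -0.1], 0]])

```text
t: 4.35
eef_pos: [0.5322, -0.1096, 0.013]
tcp_rot: [1.064, 1.295, -1.064]
wrist_force: [-2.7, 1.0, 8.3]
opening: 0.281
```

Emit:
arm_command(targets=[[[0, 0, -0.1], 0]])

```text
t: 4.47
eef_pos: [0.5322, -0.1096, 0.013]
tcp_rot: [1.064, 1.295, -1.064]
wrist_force: [-5.3, 1.8, 11.8]
opening: 0.28
```

Emit:
arm_command(targets=[[[0, 0, -0.1], 0]])

```text
t: 4.6
eef_pos: [0.5322, -0.1096, 0.0129]
tcp_rot: [1.064, 1.295, -1.064]
wrist_force: [-6.9, 3.0, 17.6]
opening: 0.283
```

Emit:
arm_command(targets=[[[0, 0, 0.6], 0], [[0, 0, 0.95], 0], [[-0.1, 0.5, 0.95], 0], [[-0.2, 1.0, 0.95], 0], [[-0.3, 1.5, 0.95], 0]])

```text
t: 5.22
eef_pos: [0.5288, -0.094, 0.0194]
tcp_rot: [1.064, 1.296, -1.064]
wrist_force: [-0.3, 0.0, 0.1]
opening: 0.28
```

Emit:
arm_command(targets=[[[-0.2, 0.8, 0], 0], [[-0.4, 1.7, 0], 0], [[-0.6, 2.6, 0], 0], [[-0.8, 3.6, 0], 0]])

```text
t: 5.72
eef_pos: [0.5209, -0.0578, 0.0198]
tcp_rot: [1.064, 1.295, -1.064]
wrist_force: [1.0, -1.0, 1.1]
opening: 0.279
```

```bash
python3 -c "
from h import *
st()
c=snap('wrist','w3.png')"
```

```text
t 5.72 tcp [ 0.5209 -0.0578  0.0198] tray mm [  0.2 -49.8] jaw dir deg(world) 11.2 down [ 0.  0. -1.] F [ 1.  -1.   1.1] open 0.279 j6 -0.41
```

View pics/w3.png

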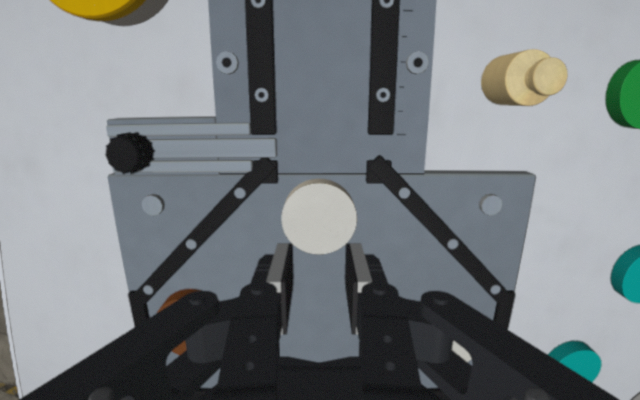

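Emit:
arm_command(targets=[[[-0.2, 1, 0], 0], [[-0.4, 2, 0], 0], [[-0.6, 3, 0], 0], [[-0.8, 4, 0], 0], [[-1.0, 5, 0], 0]])

```text
t: 6.4
eef_pos: [0.511, -0.0079, 0.0198]
tcp_rot: [1.064, 1.295, -1.064]
wrist_force: [-0.5, 0.2, 0.3]
opening: 0.276
```

Emit:
arm_command(targets=[[[-0.2, 1, 0], 0], [[-0.4, 2, 0], 0], [[-0.6, 3, 0], 0], [[-0.8, 4, 0], 0], [[-1.0, 5, 0], 0]])

```text
t: 7.02
eef_pos: [0.501, 0.0421, 0.0198]
tcp_rot: [1.064, 1.295, -1.064]
wrist_force: [0.9, 0.3, -0.4]
opening: 0.282
```

Emit:
arm_command(targets=[[[-0.1, 0.5, 0], 0], [[-0.2, 1.0, 0], 0]])

```text
t: 7.28
eef_pos: [0.4991, 0.0517, 0.0198]
tcp_rot: [1.064, 1.295, -1.064]
wrist_force: [-0.3, -0.3, -0.6]
opening: 0.283
```

```bash
python3 -c "
from h import *
st()
c=snap('wrist','w4.png')"
```

```text
t 7.28 tcp [0.4991 0.0517 0.0198] tray mm [ 0.1 61.9] jaw dir deg(world) 11.2 down [ 0. -0. -1.] F [-0.3 -0.3 -0.6] open 0.283 j6 -0.21
```

View pics/w4.png

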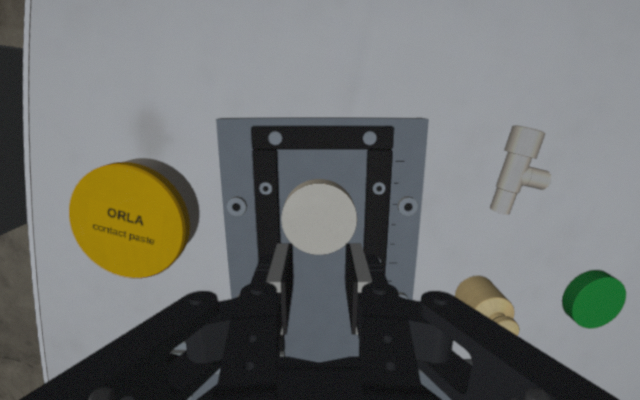

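```bash
cat >> h.py <<'E'
def discs(c,rmin=26):
    im=c['color'].astype(int);R,G,B=im[...,0],im[...,1],im[...,2]
    out=[]
    for nm,mm in(('w',(R>170)&(R-B>6)&(R-B<70)&(G>R*.9)),('b',(R>60)&(R-B>35)&(G<R*.7))):
        k=cv2.morphologyEx(mm.astype(np.uint8),cv2.MORPH_OPEN,np.ones((3,3)))
        N,L,S,C=cv2.connectedComponentsWithStats(k)
        for i in range(1,N):
            if S[i,4]>120:
                p=w2t(pt(c,C[i],.0225))*1e3
                if abs(p[0])<90 and -140<p[1]<120: print(nm,C[i].round(1),S[i],'tray',p.round(1))
E
python3 -c "
from h import *
c=camera('wrist');discs(c);c=camera('top');discs(c)
"
```

```text
b [414.  249.1] [405 240  19  19 286] tray [-65.3 -85.2]
```

```bash
sed -i 's/(R>170)&(R-B>6)/(R>140)\&(R-B>2)/; s/(G>R\*.9)/(G>R*.85)/' h.py; python3 -c "
from h import *
c=camera('wrist');print(c['color'][217,319],c['color'][217,100],c['color'][60,300]);discs(c);print(w2t(pt(c,(319,217),.023)),w2t(pt(c,(319,149),.017)));c=camera('top');discs(c)
"
```

```text
[156 155 151] [156 128  10] [151 154 159]
w [318.7 216.5] [ 283  182   73   70 4047] tray [ 0.5 85.2]
w [495.8 306.6] [476 298  39  19 536] tray [86.3 38.6]
[0.00057739 0.08509372] [0.00058257 0.11353134]
w [393.8 178.7] [386 171  17  17 237] tray [ 66.  -93.5]
b [413.9 249. ] [405 240  19  19 286] tray [-65.3 -85.1]
```

Emit:
arm_command(targets=[[[-0.1, 0.4, 0], 0], [[-0.17, 0.85, 0], 0], [[0, -0.2, 0.2], 0], [[0.1, -1, 2], 10], [[0.2, -1.5, 4.5], 20]])

```text
t: 8.15
eef_pos: [0.5005, 0.0355, 0.0646]
tcp_rot: [0.795, 1.422, -0.797]
wrist_force: [0.6, -0.9, 0.5]
opening: 0.283
```

```bash
python3 -c "
from h import *
import pickle
st()
c=pickle.load(open('top0.pkl','rb'))
for p,z in(((475,192),0),((455,72),.1),((490,175),.1)): print(pt(c,p,z))
"
```

```text
t 8.15 tcp [0.5005 0.0355 0.0646] tray mm [-1.7 45.7] jaw dir deg(world) 31.5 down [-0.002 -0.    -1.   ] F [ 0.6 -0.9  0.5] open 0.283 j6 -0.59
[ 0.5569929  -0.23978191  0.        ]
[ 0.75472456 -0.21034007  0.1       ]
[ 0.56384286 -0.23594935  0.1       ]
```

Emit:
arm_command(targets=[[[3, -3.5, 0], 6], [[6, -7, 0], 12], [[9, -10.5, 0], 18], [[12, -14.2, 0], 24.7], [[12, -14.2, -1], 24.7]])

```text
t: 8.78
eef_pos: [0.6234, -0.1096, 0.0555]
tcp_rot: [0.468, 1.516, -0.469]
wrist_force: [-0.5, 0.1, 0.3]
opening: 0.279
```

```bash
python3 -c "
from h import *
st()
c=snap('wrist','w5.png');discs(c);st()"
```

```text
t 8.78 tcp [ 0.6234 -0.1096  0.0555] tray mm [  90.7 -120.5] jaw dir deg(world) 55.7 down [ 0.003 -0.002 -1.   ] F [-0.5  0.1  0.3] open 0.279 j6 -1.23
w [533.4  16.3] [ 510    0   51   41 1307] tray [86.2 33. ]
w [322.6 170. ] [ 293  140   60   61 2887] tray [ 67.1 -93. ]
b [137.2   2.9] [118   0  39   8 236] tray [-53.3 -96.7]
t 8.82 tcp [ 0.6208 -0.1074  0.0529] tray mm [  88.6 -117.8] jaw dir deg(world) 55.7 down [-0.002  0.001 -1.   ] F [-1.5  0.9 -0.8] open 0.282 j6 -1.23
```

View pics/w5.png

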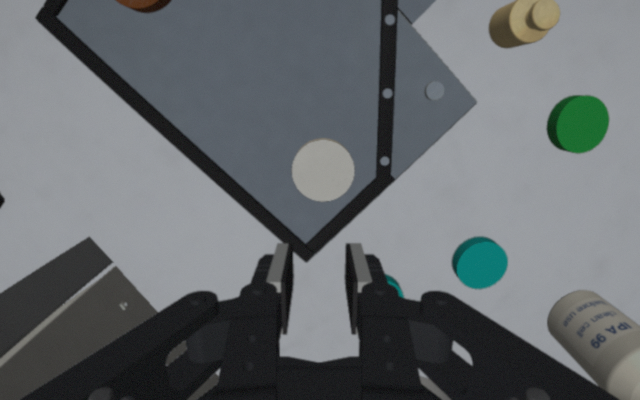

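Emit:
arm_command(targets=[[[0.1, 0.1, -1.5], 0.5], [[0.1, 0.1, -2.8], 0.5], [[0.1, 0.1, -3.35], 0.5], [[-0.3, 0.4, -3.35], 0.5], [[-0.7, 0.7, -3.35], 0.5]])

```text
t: 9.45
eef_pos: [0.6141, -0.0982, 0.0218]
tcp_rot: [0.459, 1.521, -0.459]
wrist_force: [0.6, -0.2, 0.4]
opening: 0.278
```

```bash
python3 -c "
from h import *
st()
c=snap('wrist','w6.png');discs(c)"
```

```text
t 9.45 tcp [ 0.6141 -0.0982  0.0218] tray mm [  83.8 -107.5] jaw dir deg(world) 56.4 down [ 0.001 -0.    -1.   ] F [ 0.6 -0.2  0.4] open 0.278 j6 -1.23
w [571.5  38.8] [ 542   13   63   56 2313] tray [86.5 33.5]
w [314.7 216.1] [ 279  181   73   71 4013] tray [ 66.9 -92.6]
b [91.7  9.2] [  57    0   70   24 1185] tray [-55.1 -94.3]
```

View pics/w6.png

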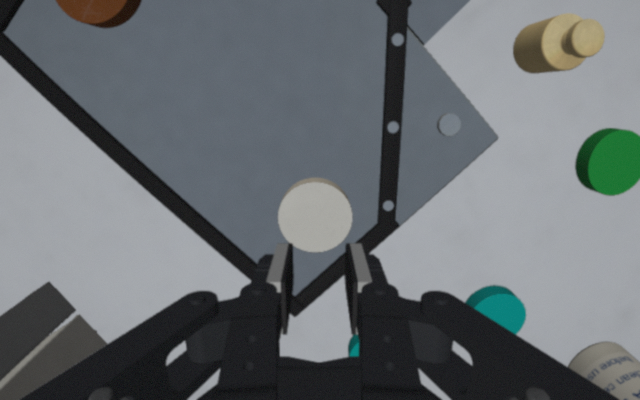

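Emit:
arm_command(targets=[[[0, 0, -0.2], 0], [[-0.6, 0.4, -0.2], 0], [[-1.3, 0.9, -0.2], 0], [[-2.1, 1.4, -0.2], 0], [[-2.9, 1.95, -0.2], 0]])

```text
t: 10.12
eef_pos: [0.5846, -0.0787, 0.0195]
tcp_rot: [0.459, 1.521, -0.459]
wrist_force: [1.1, -0.3, 1.3]
opening: 0.274
```

Emit:
arm_command(targets=[[[-0.8, 0.55, 0], 0], [[-1.7, 1.15, 0], 0], [[-2.6, 1.75, 0], 0], [[-3.5, 2.35, 0], 0], [[-4.3, 2.9, 0], 0]])

```text
t: 10.75
eef_pos: [0.5415, -0.0497, 0.0194]
tcp_rot: [0.459, 1.521, -0.459]
wrist_force: [0.8, -1.1, 2.1]
opening: 0.28
```

```bash
python3 -c "
from h import *
st()
c=snap('wrist','w7.png');discs(c)"
```

```text
t 10.75 tcp [ 0.5415 -0.0497  0.0194] tray mm [ 22.1 -45.8] jaw dir deg(world) 56.4 down [ 0.  0. -1.] F [ 0.8 -1.1  2.1] open 0.28 j6 -1.18
w [531.6  15.8] [ 493    0   79   39 2327] tray [ 5.9 86.2]
w [318.1 218.1] [ 282  181   74   75 4320] tray [  6.2 -29.9]
w [534.5 235. ] [ 497  206   72   63 2308] tray [81.3 33.7]
b [116.4 191.2] [  78  153   76   78 4731] tray [-63.9 -83.4]
```

View pics/w7.png

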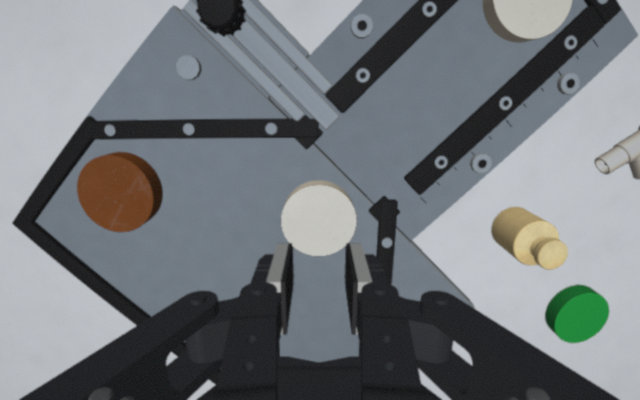

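Emit:
arm_command(targets=[[[-0.45, 0.3, 0], 0], [[0.2, -0.1, 0], 0], [[0.3, -0.2, 2], 0], [[-0.4, -0.6, 2.5], -10], [[-1.1, -1.0, 2.5], -20]])

```text
t: 11.42
eef_pos: [0.532, -0.0607, 0.0449]
tcp_rot: [0.735, 1.442, -0.734]
wrist_force: [0.4, 0.5, 0.1]
opening: 0.276
```

Emit:
arm_command(targets=[[[-0.7, -0.3, 0], -10], [[-0.7, -0.4, 0], -20], [[-0.7, -0.4, 0], -25.2], [[-0.7, -0.4, -1.5], -25.2]])

```text
t: 11.92
eef_pos: [0.5257, -0.0647, 0.0299]
tcp_rot: [1.064, 1.292, -1.062]
wrist_force: [-0.3, -0.1, 0.1]
opening: 0.28
```

```bash
python3 -c "
from h import *
st()
c=snap('wrist','w8.png');discs(c)"
```

```text
t 11.93 tcp [ 0.5257 -0.0647  0.0299] tray mm [  3.6 -57.5] jaw dir deg(world) 11.2 down [ 0.003 -0.001 -1.   ] F [-0.3 -0.1  0.1] open 0.28 j6 -0.43
w [509.6  56.9] [ 467   32   79   56 2707] tray [84.4 33.2]
w [316.  190.3] [ 281  156   71   70 3848] tray [  2.8 -25.1]
b [178.7 286.8] [ 155  267   59   44 1312] tray [-66.4 -75.2]
```

View pics/w8.png

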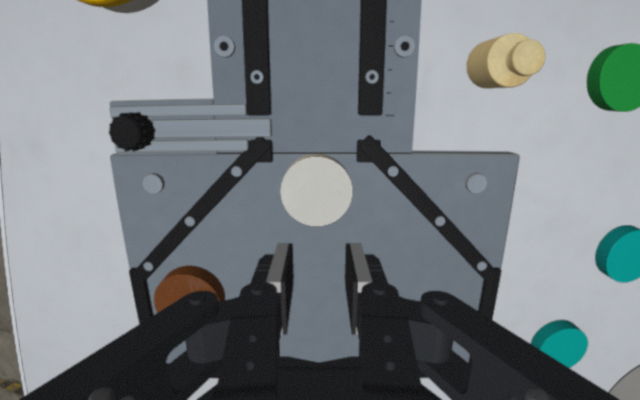

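Emit:
arm_command(targets=[[[0, 0, -0.7], 0], [[0, 0, -1.05], 0], [[-0.1, 0.4, -1.05], 0], [[-0.25, 0.9, -1.05], 0], [[-0.45, 1.7, -1.05], 0]])

```text
t: 12.6
eef_pos: [0.5197, -0.0467, 0.0192]
tcp_rot: [1.064, 1.295, -1.063]
wrist_force: [-0.3, -0.4, -0.2]
opening: 0.277
```

Emit:
arm_command(targets=[[[-0.3, 1, 0], 0], [[-0.6, 2, 0], 0], [[-0.8, 3, 0], 0], [[-1.0, 4, 0], 0], [[-1.2, 5, 0], 0]])

```text
t: 13.22
eef_pos: [0.5075, 0.0037, 0.0188]
tcp_rot: [1.064, 1.295, -1.064]
wrist_force: [1.3, 0.3, 1.0]
opening: 0.28
```

```bash
python3 -c "
from h import *
st()
c=snap('wrist','w9.png');discs(c)"
```

```text
t 13.22 tcp [0.5075 0.0037 0.0188] tray mm [-1.  13.1] jaw dir deg(world) 11.2 down [ 0. -0. -1.] F [1.3 0.3 1. ] open 0.28 j6 -0.3
w [321.4  79.4] [ 280   36   83   87 5629] tray [ 0.5 92.8]
w [525.3  60.4] [519  42  14  38 142] tray [ 80.5 101.3]
w [318.6 217.6] [ 282  183   75   71 4155] tray [-0.6 36.3]
w [516.  226.5] [ 489  202   56   49 2029] tray [87.2 31.9]
```

View pics/w9.png

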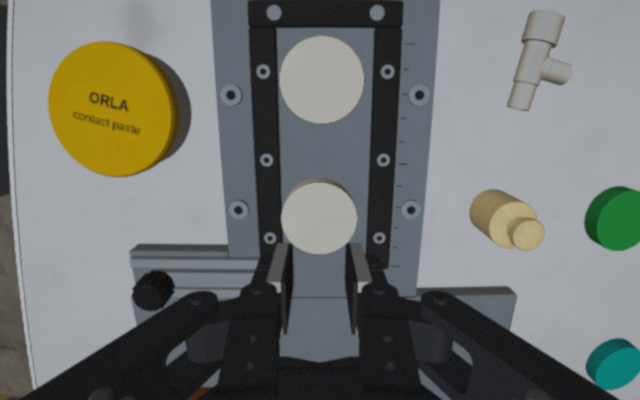

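Emit:
arm_command(targets=[[[-0.1, 0.9, 0.05], 0], [[-0.25, 1.7, 0.05], 0], [[-0.35, 2.2, 0.05], 0], [[-0.3, 1.8, 0.05], 0], [[-0.25, 1.4, 2], 0]])

```text
t: 13.9
eef_pos: [0.5035, 0.0167, 0.0373]
tcp_rot: [1.062, 1.299, -1.067]
wrist_force: [0.6, 0.8, 0.5]
opening: 0.275
```

```bash
python3 -c "
from h import *
st()
c=snap('wrist','w10.png');discs(c);c=camera('top');discs(c)"
```

```text
t 13.9 tcp [0.5035 0.0167 0.0373] tray mm [-2.4 26.6] jaw dir deg(world) 11.2 down [-0.004  0.    -1.   ] F [0.6 0.8 0.5] open 0.275 j6 -0.27
w [324.3 112.9] [ 289   77   71   73 4077] tray [ 0.5 92.9]
w [323.3 186.9] [ 290  155   67   65 3462] tray [ 0.2 58.8]
w [488.1 233.5] [471 217  43  41 899] tray [83.1 34.8]
w [325.2 240.8] [320 231  14  18 175] tray [-3.5 59.2]
```

Emit:
arm_command(targets=[[[-0.5, -1.5, 2], -10], [[-1.5, -4, 2.3], -20], [[-3, -7, 2.3], -30], [[-4.5, -10.5, 2.3], -40], [[-6, -14, 2.3], -48]])

```text
t: 14.62
eef_pos: [0.4444, -0.1242, 0.0614]
tcp_rot: [1.668, 0.83, -1.668]
wrist_force: [0.7, 0.1, -1.1]
opening: 0.281
```

Emit:
arm_command(targets=[[[0, -0.5, 0], 0], [[0, -0.6, 0], 0]])

```text
t: 14.88
eef_pos: [0.4452, -0.1291, 0.0615]
tcp_rot: [1.665, 0.834, -1.664]
wrist_force: [1.1, 0.2, -0.1]
opening: 0.279
```

```bash
python3 -c "
from h import *
st()
c=snap('wrist','w11.png');discs(c)"
```

```text
t 14.88 tcp [ 0.4452 -0.1291  0.0615] tray mm [ -87.9 -105. ] jaw dir deg(world) -36.8 down [ 0.     0.001 -1.   ] F [ 1.1  0.2 -0.1] open 0.279 j6 0.24
b [321.6 177.3] [ 291  147   62   62 3031] tray [-63.3 -85.1]
```

View pics/w11.png

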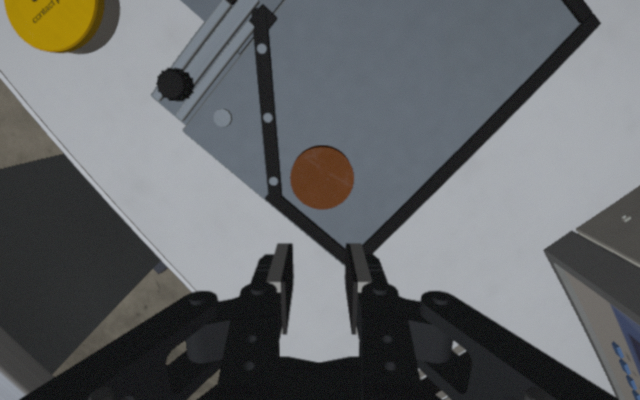

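Emit:
arm_command(targets=[[[-0.1, -0.1, -2], 0], [[-0.1, -0.1, -3.6], 0], [[0, 0, -4.2], 0], [[0.3, 0.4, -4.2], 0], [[0.6, 0.8, -4.2], 0]])

```text
t: 15.55
eef_pos: [0.4519, -0.1209, 0.0204]
tcp_rot: [1.665, 0.833, -1.663]
wrist_force: [-0.1, 0.0, 0.4]
opening: 0.283
```

```bash
python3 -c "
from h import *
st()
c=snap('wrist','w12.png');discs(c)"
```

```text
t 15.55 tcp [ 0.4519 -0.1209  0.0204] tray mm [-79.7 -98.3] jaw dir deg(world) -36.8 down [ 0.001 -0.    -1.   ] F [-0.1  0.   0.4] open 0.283 j6 0.26
b [319.3 214.1] [ 281  177   78   75 4673] tray [-61.2 -82. ]
```

View pics/w12.png

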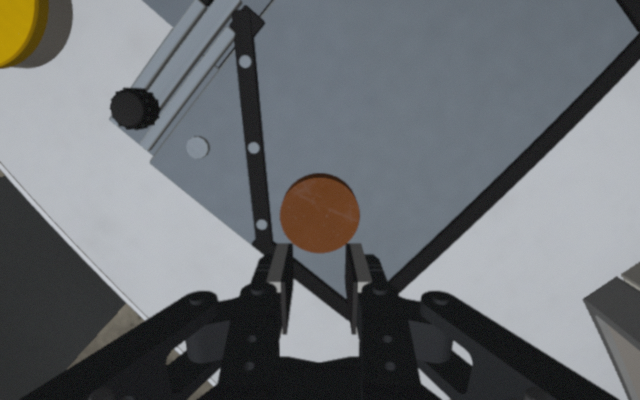

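Emit:
arm_command(targets=[[[0.45, 0.55, -0.08], 0], [[1.0, 1.25, -0.08], 0], [[1.55, 1.95, -0.08], 0], [[2.1, 2.7, -0.08], 0], [[2.65, 3.4, -0.08], 0]])

```text
t: 16.23
eef_pos: [0.4779, -0.0864, 0.0189]
tcp_rot: [1.664, 0.834, -1.664]
wrist_force: [0.5, -0.8, 0.8]
opening: 0.277
```

Emit:
arm_command(targets=[[[0.5, 0.7, 0], 0], [[1.1, 1.4, 0], 0], [[1.65, 2.1, 0], 0], [[2.1, 2.7, 0], 0]])

```text
t: 16.73
eef_pos: [0.499, -0.0596, 0.019]
tcp_rot: [1.664, 0.834, -1.664]
wrist_force: [-0.3, 0.3, 0.7]
opening: 0.278
```

```bash
python3 -c "
from h import *
st()
c=snap('wrist','w13.png');discs(c)"
```

```text
t 16.73 tcp [ 0.499  -0.0596  0.019 ] tray mm [-21.6 -47.3] jaw dir deg(world) -36.8 down [ 0. -0. -1.] F [-0.3  0.3  0.7] open 0.278 j6 0.41
w [90.  20.7] [  51    0   78   50 3092] tray [-3.6 87.7]
w [157.3  63.3] [ 118   20   80   87 5537] tray [ 1.  57.4]
b [318.7 214.5] [ 280  177   79   76 4793] tray [ -3.1 -30.7]
```

View pics/w13.png

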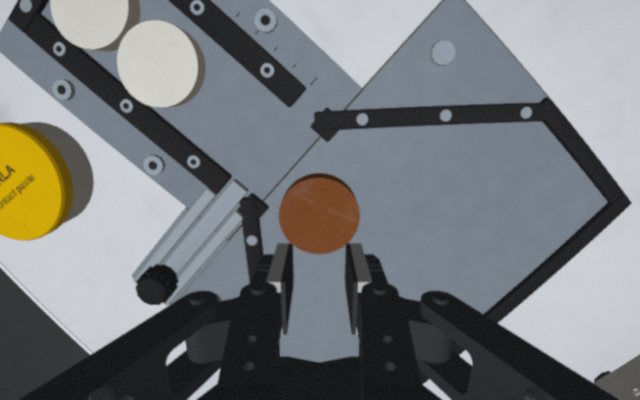

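Emit:
arm_command(targets=[[[0.2, 0.2, 0], 0], [[-0.3, -0.4, 0], 0], [[-0.4, -0.6, 2], 0], [[0.3, -0.8, 2.5], 10], [[1.0, -0.9, 2.5], 20]])

```text
t: 17.4
eef_pos: [0.5088, -0.07, 0.0448]
tcp_rot: [1.419, 1.057, -1.417]
wrist_force: [-0.8, -0.4, -0.6]
opening: 0.278
```

Emit:
arm_command(targets=[[[0.6, 0, 0], 10], [[1.3, 0, 0], 20], [[1.3, 0, 0], 28], [[1.3, 0, -1], 28]])

```text
t: 17.9
eef_pos: [0.522, -0.0698, 0.0345]
tcp_rot: [1.066, 1.292, -1.065]
wrist_force: [-0.1, -0.4, 0.7]
opening: 0.284
```

```bash
python3 -c "
from h import *
st()
c=snap('wrist','w14.png');discs(c)"
```

```text
t 17.9 tcp [ 0.522  -0.0698  0.0345] tray mm [ -1.  -61.8] jaw dir deg(world) 11.1 down [ 0.002 -0.001 -1.   ] F [-0.1 -0.4  0.7] open 0.284 j6 -0.43
w [319.8   9.4] [ 285    0   71   24 1240] tray [ 0.1 46.7]
w [514.4  47.4] [ 472   24   78   54 2568] tray [84.2 33.2]
b [316.4 186.3] [ 281  150   72   73 4153] tray [ -1.6 -28.7]
```

View pics/w14.png

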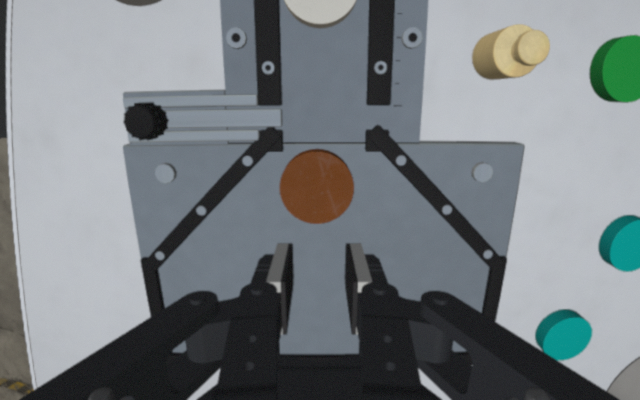

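Emit:
arm_command(targets=[[[0.2, 0, -0.8], 0], [[0.2, 0, -1.5], 0], [[0.1, 0.5, -1.5], 0], [[0, 1.0, -1.5], 0], [[-0.15, 1.8, -1.5], 0]])

```text
t: 18.58
eef_pos: [0.5203, -0.0507, 0.0194]
tcp_rot: [1.064, 1.295, -1.064]
wrist_force: [0.2, -0.1, -0.5]
opening: 0.284
```

Emit:
arm_command(targets=[[[-0.15, 0.8, 0], 0], [[-0.35, 1.7, 0], 0], [[-0.5, 2.4, 0], 0]])

```text
t: 18.95
eef_pos: [0.515, -0.0263, 0.0192]
tcp_rot: [1.064, 1.295, -1.063]
wrist_force: [0.1, -0.1, -0.0]
opening: 0.279
```

```bash
python3 -c "
from h import *
st()
c=snap('wrist','w15.png');discs(c)"
```

```text
t 18.95 tcp [ 0.515  -0.0263  0.0192] tray mm [  0.5 -17.8] jaw dir deg(world) 11.2 down [ 0. -0. -1.] F [ 0.1 -0.1 -0. ] open 0.279 j6 -0.36
w [317.4  17. ] [ 275    0   86   41 2754] tray [ 0.4 84.4]
w [317.1  89.3] [ 276   46   83   87 5543] tray [ 0.3 58.3]
w [517.2 152.7] [ 474  126   81   57 2919] tray [83.9 33.9]
b [318.5 213.3] [ 279  174   80   79 4866] tray [0.8 7.4]
```

View pics/w15.png

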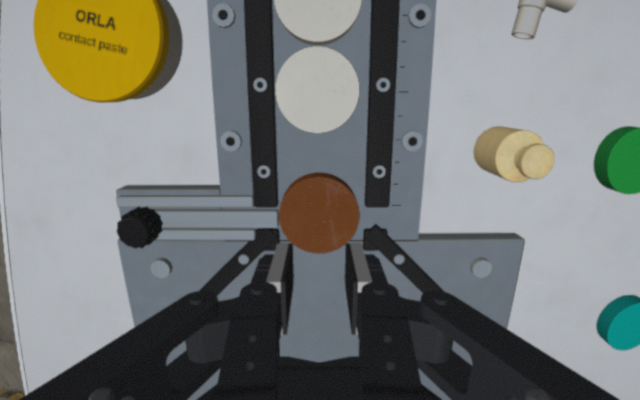

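Emit:
arm_command(targets=[[[-0.15, 0.8, 0.02], 0], [[-0.3, 1.5, 0.02], 0], [[-0.37, 1.87, 0.02], 0], [[-0.25, 1.3, 0.02], 0]])

```text
t: 19.5
eef_pos: [0.5125, -0.0138, 0.0192]
tcp_rot: [1.063, 1.296, -1.063]
wrist_force: [-0.6, 0.2, 0.5]
opening: 0.279
```

```bash
python3 -c "
from h import *
st()
c=snap('wrist','w16.png');discs(c)
for p,z in(((277,215),.0177),((305,264),.013)): print(w2t(pt(c,p,z)))"
```

```text
t 19.5 tcp [ 0.5125 -0.0138  0.0192] tray mm [ 0.5 -5. ] jaw dir deg(world) 11.3 down [ 0.  0. -1.] F [-0.6  0.2  0.5] open 0.279 j6 -0.33
w [317.7  34.6] [ 275    0   86   76 5476] tray [ 0.5 91. ]
w [525.6  18.3] [519   0  14  37 171] tray [80.3 98.9]
w [317.2 119.5] [ 277   78   81   83 5215] tray [ 0.3 59.5]
w [513.3 182.8] [ 473  154   76   57 2751] tray [84.3 33.8]
b [318.3 199.8] [ 278  162   81   77 4959] tray [ 0.8 26.2]
[-0.01762859  0.01767246]
[-0.00565324 -0.00887591]
```

View pics/w16.png

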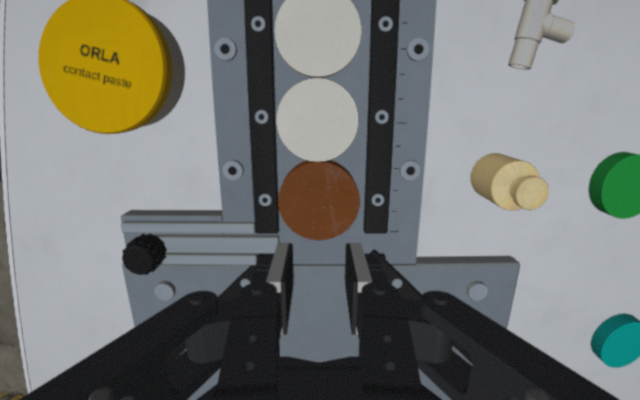

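```bash
python3 -c "
from h import *
c=camera('wrist')
im=c['color'];
cv2.imwrite('pics/w17z.png',cv2.resize(im[140:280,110:420,::-1],None,fx=2.5,fy=2.5,interpolation=cv2.INTER_CUBIC))
print('knob',w2t(pt(c,(146,252.5),.034)))
for v in (235,237,252,254,262): print(v,w2t(pt(c,(240,v),.0177)))"
```

```text
knob [-0.07091775  0.00551092]
235 [-0.03471341  0.00686481]
237 [-0.03478211  0.00588202]
252 [-0.03531228 -0.00161472]
254 [-0.03538501 -0.0026316 ]
262 [-0.03568095 -0.00674165]
```

View pics/w17z.png

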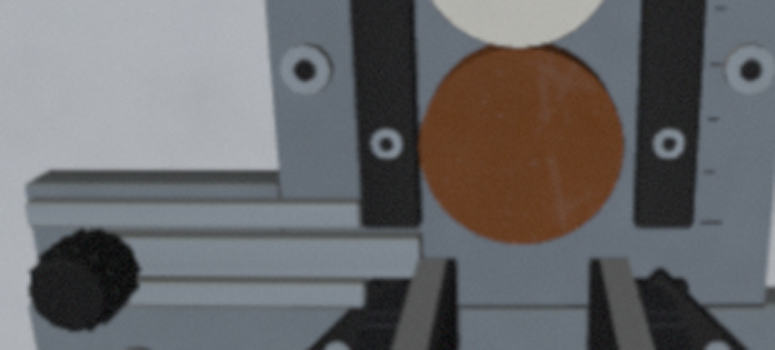

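Emit:
arm_command(targets=[[[-0.07, 0.4, 0.02], 0], [[-0.14, 0.73, 0.02], 0], [[0, 0, 0.05], 0], [[0, -0.3, 2], 0], [[-0.5, -0.3, 4], 0]])

```text
t: 20.23
eef_pos: [0.5076, -0.0177, 0.0594]
tcp_rot: [1.064, 1.295, -1.065]
wrist_force: [0.1, -0.5, 0.3]
opening: 0.279
```

Emit:
arm_command(targets=[[[-3, -0.3, 0.5], 0], [[-7, -0.7, 0.5], 0], [[-10.6, -1.1, 0.5], 0], [[-10.6, -1.1, 0.5], 0]], fingers=0)

```text
t: 20.72
eef_pos: [0.3996, -0.0283, 0.0638]
tcp_rot: [1.064, 1.296, -1.065]
wrist_force: [0.6, 0.2, 0.1]
opening: 0.005
```

```bash
python3 -c "
from h import *
st()
c=snap('wrist','w18.png');discs(c)
t=snap('top','t18.png');discs(t)"
```

```text
t 20.73 tcp [ 0.3996 -0.0283  0.0638] tray mm [-113.     2.7] jaw dir deg(world) 11.1 down [-0.001 -0.    -1.   ] F [0.6 0.2 0.1] open 0.005 j6 -0.41
w [527.4  96.1] [ 492   35   71  125 5916] tray [-1.5 78. ]
w [626.8 170.6] [607 156  33  42 729] tray [68.1 38.2]
b [513.7 188.1] [ 482  159   65   60 2976] tray [-1.7 27.4]
w [324.4 189.6] [318 184  14  12 127] tray [84.9 32.3]
w [315.5 242.5] [298 231  36  24 523] tray [-1.3 76.4]
b [342.6 233.7] [334 225  18  19 278] tray [-1.  26.1]
```

View pics/w18.png

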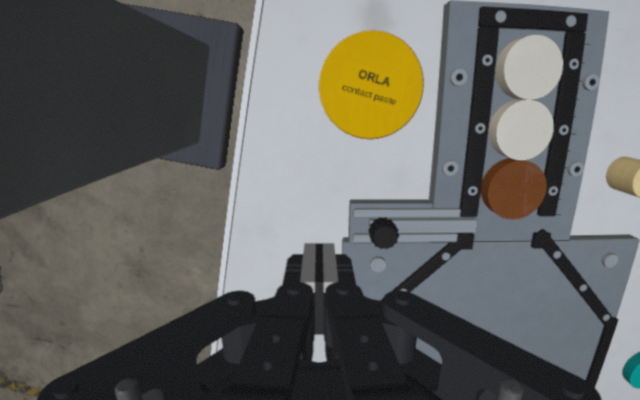

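Emit:
arm_command(targets=[[[0, 0, -2], 0], [[0, 0, -3.6], 0], [[0, 0, -3.95], 0], [[0.8, 0.15, -3.95], 0], [[1.5, 0.3, -3.95], 0]])

```text
t: 21.45
eef_pos: [0.4182, -0.0252, 0.0256]
tcp_rot: [1.064, 1.294, -1.063]
wrist_force: [-1.1, -1.1, -0.3]
opening: 0.001
```

Emit:
arm_command(targets=[[[0.6, 0.1, 0], 0], [[1.2, 0.25, 0], 0], [[1.8, 0.35, 0], 0]])

```text
t: 21.82
eef_pos: [0.4352, -0.0215, 0.025]
tcp_rot: [1.064, 1.295, -1.064]
wrist_force: [-1.1, -0.9, 1.5]
opening: 0.004
```

```bash
python3 -c "
from h import *
st()
c=snap('wrist','w19.png')"
```

```text
t 21.82 tcp [ 0.4352 -0.0215  0.025 ] tray mm [-76.8   2.4] jaw dir deg(world) 11.2 down [ 0. -0. -1.] F [-1.1 -0.9  1.5] open 0.004 j6 -0.38
```

View pics/w19.png

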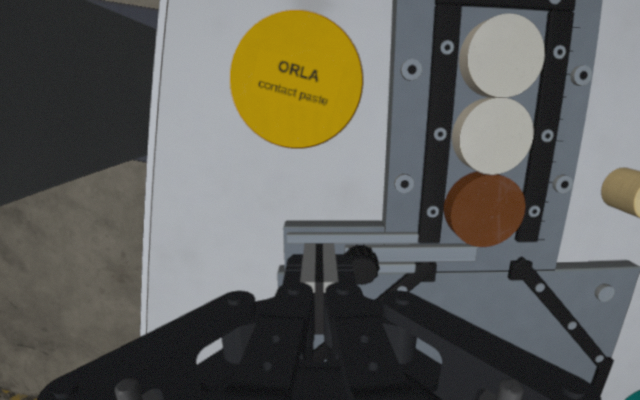

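Emit:
arm_command(targets=[[[0.6, 0.12, 0], 0], [[1.2, 0.24, 0], 0], [[1.7, 0.34, 0], 0]])

```text
t: 22.25
eef_pos: [0.4519, -0.0181, 0.0247]
tcp_rot: [1.064, 1.295, -1.064]
wrist_force: [-0.8, -0.2, 1.1]
opening: -0.005
```

```bash
python3 -c "
from h import *
st()
c=snap('wrist','w20.png')"
```

```text
t 22.25 tcp [ 0.4519 -0.0181  0.0247] tray mm [-59.7   2.6] jaw dir deg(world) 11.2 down [ 0.  0. -1.] F [-0.8 -0.2  1.1] open -0.005 j6 -0.36
```

View pics/w20.png

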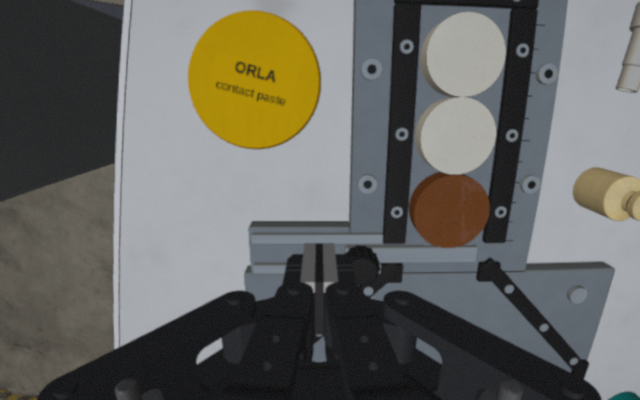

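Good; the bar is nearly across. I'll finish in small steps, watching the force.

Emit:
arm_command(targets=[[[0.2, 0.04, 0], 0], [[0.35, 0.07, 0], 0]])

```text
t: 22.55
eef_pos: [0.4551, -0.0175, 0.0247]
tcp_rot: [1.064, 1.295, -1.064]
wrist_force: [-0.8, -0.4, 0.8]
opening: 0.002
```

Emit:
arm_command(targets=[[[0.15, 0.03, 0], 0]])

```text
t: 22.68
eef_pos: [0.4566, -0.0172, 0.0247]
tcp_rot: [1.064, 1.295, -1.064]
wrist_force: [-0.9, -1.0, 0.8]
opening: -0.0
```

Emit:
arm_command(targets=[[[0.15, 0.03, 0], 0]])

```text
t: 22.8
eef_pos: [0.4581, -0.0169, 0.0247]
tcp_rot: [1.064, 1.295, -1.064]
wrist_force: [-0.7, -0.6, -0.1]
opening: -0.0
```

Emit:
arm_command(targets=[[[0.1, 0.02, 0], 0]])

```text
t: 22.92
eef_pos: [0.4591, -0.0166, 0.0247]
tcp_rot: [1.064, 1.295, -1.064]
wrist_force: [-0.7, -0.1, 0.6]
opening: -0.002
```

Emit:
arm_command(targets=[[[0.1, 0.02, 0], 0]])

```text
t: 23.05
eef_pos: [0.46, -0.0165, 0.0247]
tcp_rot: [1.064, 1.296, -1.064]
wrist_force: [-2.4, -0.3, 0.8]
opening: -0.003
```

```bash
python3 -c "
from h import *
st()
c=snap('wrist','w21.png')"
```

```text
t 23.05 tcp [ 0.46   -0.0165  0.0247] tray mm [-51.5   2.6] jaw dir deg(world) 11.2 down [-0. -0. -1.] F [-2.4 -0.3  0.8] open -0.003 j6 -0.35
```

View pics/w21.png

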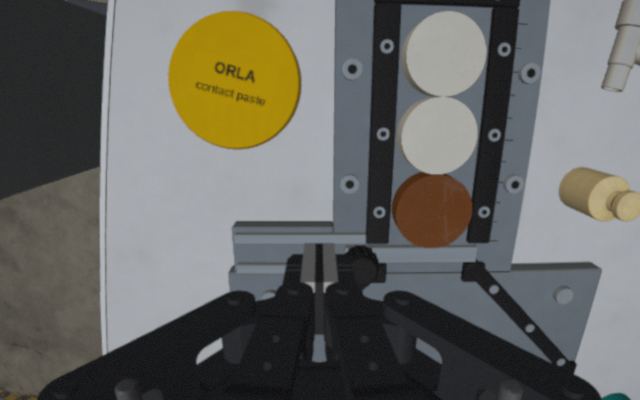

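Emit:
arm_command(targets=[[[0.05, 0.01, 0], 0]])

```text
t: 23.22
eef_pos: [0.4601, -0.0164, 0.0246]
tcp_rot: [1.063, 1.296, -1.065]
wrist_force: [-3.1, -1.5, 3.1]
opening: 0.002
```

Emit:
arm_command(targets=[[[0.05, 0.01, 0], 0]])

```text
t: 23.35
eef_pos: [0.4602, -0.0164, 0.0246]
tcp_rot: [1.063, 1.297, -1.065]
wrist_force: [-4.6, -0.3, 3.8]
opening: -0.002
```

Emit:
arm_command(targets=[[[-0.4, -0.08, 0], 0], [[-1.2, -0.25, 0], 0], [[-1.8, -0.35, 1.5], 0], [[-3, -0.5, 5], 0], [[-6, -1, 10], 0]])

```text
t: 23.98
eef_pos: [0.4003, -0.0262, 0.1257]
tcp_rot: [1.063, 1.297, -1.064]
wrist_force: [1.0, -1.6, 0.7]
opening: -0.004
```

Emit:
arm_command(targets=[[[-3, 0, 4], 0], [[-3, 0, 4], 0]])

```text
t: 24.22
eef_pos: [0.3723, -0.0268, 0.1699]
tcp_rot: [1.067, 1.285, -1.058]
wrist_force: [-0.6, 0.1, -0.5]
opening: 0.001
```

```bash
python3 -c "
from h import *
st()
t=snap('top','t22.png');discs(t);w=snap('scene','s22.png');discs(w)
cv2.imwrite('pics/t22z.png',cv2.resize(t['color'][145:310,265:465,::-1],None,fx=4,fy=3.6,interpolation=cv2.INTER_CUBIC))
cv2.imwrite('pics/s22z.png',cv2.resize(w['color'][200:335,235:410,::-1],None,fx=4,fy=4,interpolation=cv2.INTER_CUBIC))"
```

```text
t 24.23 tcp [ 0.3723 -0.0268  0.1699] tray mm [-139.5    9.5] jaw dir deg(world) 11.2 down [ 0.011 -0.002 -1.   ] F [-0.6  0.1 -0.5] open 0.001 j6 -0.42
w [324.5 189.5] [318 184  14  12 130] tray [84.9 32.2]
w [324.2 239.7] [316 231  18  18 259] tray [-1.3 60.2]
w [306.5 245.3] [298 237  18  18 260] tray [-1.2 93. ]
b [342.6 233.8] [334 225  18  19 276] tray [-1.1 26.2]
w [287.9 237.5] [276 228  24  20 274] tray [-3.3 68.9]
b [306.2 245.7] [299 239  16  15 193] tray [-1.8 24.9]
```

View pics/t22z.png

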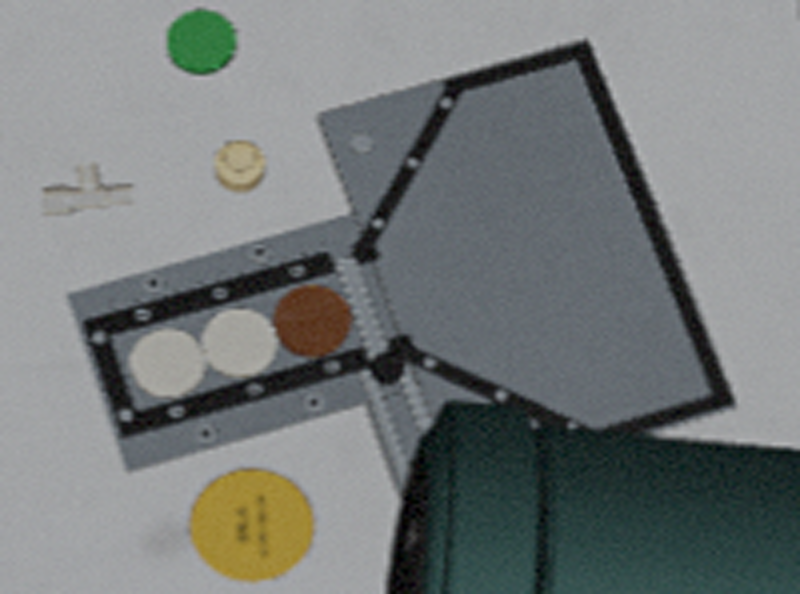

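View pics/s22z.png

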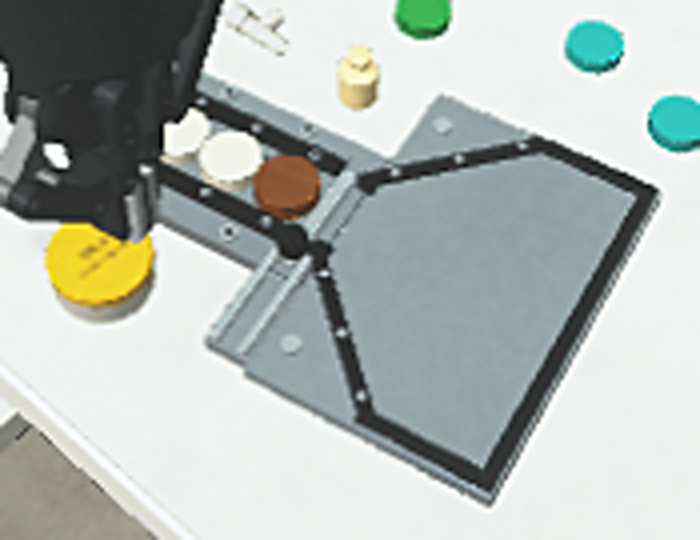

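Emit:
arm_command(targets=[[[0, 0, 0], 0], [[0, 0, 0], 0]])

```text
t: 24.58
eef_pos: [0.3707, -0.0261, 0.1633]
tcp_rot: [1.063, 1.298, -1.065]
wrist_force: [0.6, 0.6, 0.5]
opening: 0.002
```

```bash
python3 -c "
from h import *
st(); print(close_job())"
```

```text
t 24.57 tcp [ 0.3707 -0.0261  0.1633] tray mm [-141.    10.5] jaw dir deg(world) 11.2 down [-0.003  0.001 -1.   ] F [0.6 0.6 0.5] open 0.002 j6 -0.42
the job is handed in; nothing more can be done
None
```

All three discs are in the lane and the gate is pushed shut. I handed the job in at 24.6 s of the 61 s. No verdict is reported, so the checks below are my own.

- **How it was done:** I slid each disc through the gate with the two fingertips held part open as a cradle, about 2 mm above the rims, then pushed the knob with the fingers shut. The gate stopped moving and the force rose to about 4.6 N, so I take it to be at its stop. I then withdrew the arm clear of everything.
- **Discs:** The last top picture puts them at tray y of about 26 mm (brown), 60 mm and 93 mm (both white), each within 1.3 mm of the centre line. They lie flat, with the bar across the mouth.
- **Bystanders and forces:** The weight measured the same place before and after. The tin and the T-connector look unmoved in the pictures. The wrist force at the end of each move stayed at a few newtons. The exception was about 18 N when I deliberately touched the pen floor to find the tip height.
- **Where checks disagreed:**
  - The wrist camera showed the gate bar and lane stop about 2.5 mm farther along y than my tray frame. The discs' true y values are therefore probably 1.5 to 2.5 mm smaller, still inside the limits.
  - In the last scene-camera picture the gripper hid part of the lane, so its reading for the white discs was not usable.

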